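# Seat the tube block on the heater and hold it hard home

## Task

Lift the aluminium tube block by its blue fin and set it down over the two brass pegs of the white dry-block heater, then push it diagonally, forward and down at once, so that it is pressed flush against the copper contact plate and flat on the hot plate at the same time. Press firmly, about 10 N each way, and finish while still holding that push, ready for the clamp screws to be done up: do not let go. Leave the cup, the bottle and the tube rack alone.

Things in the scene. Friction and masses are not known exactly. Their poses are not given: they have to be found in the camera images.
- block: Loose aluminium tube block, 90 (x) x 76 (y) x 48 mm high, about 0.45 kg, three dark well mouths along each side of its flat top. Two blind slots in its underside, on the line y = 0, centred at x = +20 and -20 mm: 28 mm long (x), 15 mm wide, 16 mm deep. Same either way round (half turn). Origin: centre of the underside, z up. Starts upright on the bench.
- fin (a point): Centre of the top edge of the block's blue grip fin, 90 mm above the block's underside; block's axes. The fin stands on the middle of the block's top: 50 mm long along x, 14 mm thick along y, 42 mm high. Both its sides are free, so it can be gripped across y from above.
- heater: Fixed white dry-block heater, housing 220 (x) x 150 (y) x 50 mm high, at a varying place and yaw. Display and knob at its -x end, copper plate near its +x end. Two fixed brass pegs, 10 mm in diameter, top 4 mm tapered, stand 12 mm above the hot plate at x = 10 and x = 50 mm, y = 0. Origin: centre of the underside; z up.
- hot_plate: The heater's fixed, rigid, dark hot plate with a slippery coating (friction about 0.2), 100 x 100 x 6 mm, on top of the housing; its top face is 56 mm above the bench. Origin: centre of its underside, at x = 25 mm, z = 50 mm in the heater's frame; heater's axes.
- contact_plate: The heater's fixed, rigid, upright copper contact plate, 12 (x) x 100 (y) mm, standing 32 mm above the hot plate along its +x edge. Its working face looks to the heater's -x. Origin: centre of its underside, at x = 81 mm, z = 50 mm in the heater's frame; heater's axes.
- contact_face (a point): Foot of the contact plate's working face, at its middle, level with the hot plate's top (x = 75, y = 0, z = 56 mm in the heater's frame); heater's axes. With the block home its origin is at x = -45 mm, y = 0, z = 0 in this frame, its x axis along this x axis either way round.
- seat (a point): Midway between the pegs, level with the hot plate's top; heater's axes. The block's origin ends here when home. About the pegs the slots leave 9 mm of travel each way along x and 2.5 mm along y, so the block can be set down with its origin 4 to 5 mm on the -x side of this point and then slid +x onto the contact plate.
- sample_cup: Bystander: white sample cup with a green lid, 64 mm across, 59 mm high. Origin: centre of the underside.
- reagent_bottle: Bystander: white bottle with a blue cap, 72 mm across, 170 mm high. Origin: centre of the underside.
- tube_rack: Bystander: steel tube rack, 75 (x) x 200 (y) x 64 mm high, with three capped tubes up to 101 mm high. Origin: centre of the underside.

How it is judged:
By the outcome, as a careful person would: the job done as asked, in the order asked, and still so for the second after the job is handed in, while the arm keeps its last pose, push and grip.
It also fails if it takes over 48 s, if anything falls off the work surface, if the arm or the gripper's body presses on something with over 40 N, if the wrist force passes 120 N, or if a joint passes its speed limit or range.

## Robot

A 7-joint arm with a two-finger parallel gripper is mounted at the origin on the work surface. World frame = base frame: x ahead of the robot, y to its left, z up, the work surface at z = 0. Lengths are in m, angles in rad, forces in N, time in s.
With the tool pointing down it reaches from about 0.4 to 0.85 m from the base axis. Payload 4.5 kg.
Tool frame: the origin (TCP) lies midway between the tips of the shut fingers; the grasp point (between the pads) lies behind it (r.grip_point_offset is the z of the grasp point in the tool frame, in m); z points along the fingers, y is the line along which they close (so a half turn about z gives the same grasp; the last joint's range is limited). The gripper opens to 88 mm and grips with 3 to 60 N. Pads are 18 mm wide; open, the fingers measure 123 mm over their backs; the gripper's body (75 mm by 187 mm) begins 45 mm behind the grasp point.
Start: joints at [-1.079, 0.689, -0.195, 1.565, 0.157, 0.902, -0.215], TCP at [0.276, 0.561, 0.239] pointing down, gripper open.
Joint ranges: [-3.01, 3.01], [-0.46, 2.08], [-1.47, 1.51], [0.13, 2.56], [-1, 4.14], [0.04, 2.09], [-2.66, 2.66]. Speed limits (rad/s): [2.57, 2.57, 3.14, 3.14, 3.14, 3.14, 3.14].

## Interface

Orientations are given as a unit quaternion [x, y, z, w].
In Python, from plant import r, optics, workorder gives the robot as it stands.
- The arm moves only by the shell command python3 -m creep 'ROWS' [FORCE]. ROWS is JSON, a list of rows, each an object of numbers: "grip": the gripper command: -1 is shut, 1 is fully open, values between are in proportion; "tx", "ty", "tz": the shift along the tool's x, y, z in cm; "spin": the turn about the tool's z in degrees. In form: [{"grip": .., "tx": .., "ty": .., "tz": .., "spin": ..}, ...]. A call has 1 to 8 rows; each row shifts and turns the commanded pose from where the row before left it, along the tool's axes as they then stand; what a row does not reach is not made up. A row lasts 1/12 s, in which the tool goes at most 41.7 mm and 7.16 degrees, less where a joint would pass 70% of its speed; a pose out of reach is approached as far as the arm can. A call with a gripper value outside its range is refused whole. The fingers move at their own pace and stop on an object; FORCE is the grip in N (left out, the last holds). Time passes only in rows, so rows that do not move let the fingers close. It gives the time, the measured TCP pose, the force, the opening and the grip force at its end, in the units of the state.
- r.get_state(): the state, without advancing time (a new reading comes with each control period).
- optics.snapshot(name): name is "scene" or "side" or "wrist"; returns (picture, depth): 480x640x3 uint8, red, green, blue; 480x640 float32, m along the optical axis (not along the pixel's ray), 0 where there is no reading.
- optics.get_calibration(name): a dict with "fx", "fy", "cx", "cy" (pixels), "extrinsics" (4x4, takes a point from world to camera coordinates). Camera axes: x right, y down, z forward; pixel columns grow to the right and rows downward; lengths in m; the calibration is good to about 2 mm. A picture is of the moment at which its call begins: read the wrist's pose just before it. get_calibration takes no time and is no camera call; for the wrist camera it gives the pose at the moment of the call.
- workorder.finish_job(): hands the job in; it is judged then, once.
The state is a dict: "clock": time; "q": joint angles; "qd": joint speeds; "joint_torque": joint torques, N m; "tool_pos": TCP position; "eef_rot": TCP orientation; "contact_force": force on the tool from outside, world axes, zero at the start; "moment": the same for the moment, N m; "opening": opening from 0.0 (shut) to 1.0 (fully open); "finger_force": force on a finger pad.
Only numpy, scipy, OpenCV 4.12 (cv2) and the standard library are available. Lean on these libraries where they do the work, as an engineer would, in place of code of your own. Each camera call takes 0.05 s, during which the arm holds its last target. There are 200 camera calls.

## Working session

There is one attempt and no reset: what is moved stays moved. The work goes in short steps, Python scripts to look and compute and a shell command to move; the robot and the scene stay as the last step left them, time stands still between calls to the robot, and variables do not carry over. Pictures are saved under pics/ and viewed, at most 10 in all, crops included, and the job is handed in when it is done.

```bash
mkdir -p pics
python3 - <<'E'
from plant import r, optics
import cv2,numpy as np
print(r.get_state(), r.grip_point_offset)
for n in ("scene","side"):
    p,d=optics.snapshot(n); cv2.imwrite(f"pics/{n}0.png",p[:,:,::-1]); np.savez(f"{n}0.npz",p=p,d=d,**{k:np.array(v) for k,v in optics.get_calibration(n).items()})
E
```

```text
{'clock': 0.0, 'q': array([-1.07924801,  0.69001563, -0.19449776,  1.56632237,  0.15726935,
        0.90249361, -0.2150846 ]), 'qd': array([ 0.00036628,  0.00084285,  0.00034821,  0.00074626,  0.00027713,
       -0.00053225, -0.00095704]), 'joint_torque': array([-7.13641512e-04, -5.27562976e+01, -1.26722250e+00, -1.53432977e+01,
       -5.26832405e-02,  6.54719493e-03,  1.62310712e-04]), 'tool_pos': array([0.27597408, 0.56007218, 0.23789564]), 'eef_rot': array([ 2.26849142e-01,  9.73929468e-01, -9.13177931e-04, -1.53132301e-04]), 'contact_force': array([ 0.37249989, -0.09871143, -0.93872358]), 'moment': array([ 0.01463733, -0.02661957,  0.02228837]), 'finger_force': 0.0, 'opening': 0.9994196062575541} -0.0187
```

View pics/scene0.png

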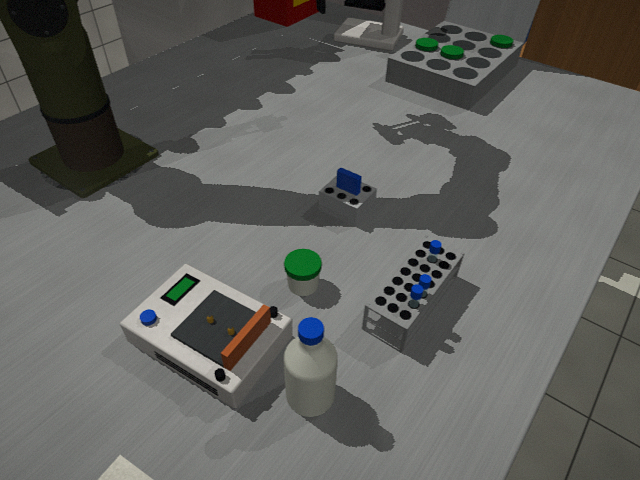

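View pics/side0.png

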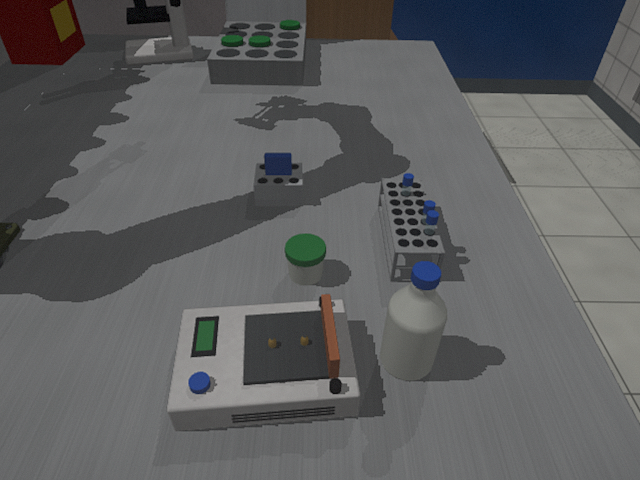

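The scene view shows the fin at (348,181), the pegs at (210,321) and (231,331), and the copper plate at (246,337). In the side view the fin is at (278,164), the pegs are at (272,343) and (306,341), and the cup and bottle stand near the heater. Next I'll measure from the depth clouds.

```bash
cat > h.py <<'E'
import numpy as np,cv2
def cloud(f):
    z=np.load(f); d=z['d'].astype(float); v,u=np.mgrid[:480,:640]
    c=np.stack([(u-z['cx'])*d/z['fx'],(v-z['cy'])*d/z['fy'],d],-1)
    T=np.linalg.inv(z['extrinsics']); return c@T[:3,:3].T+T[:3,3], cv2.cvtColor(z['p'],cv2.COLOR_RGB2HSV), d>0
def rect(P):
    (c,s,a)=cv2.minAreaRect((P[:,:2]*1000).astype(np.float32)); return np.round(c,1),np.round(s,1),round(a,1)
E
python3 - <<'E'
from h import *
for n,fin,heat,cop in (("scene",(348,181),(205,330),(246,337)),("side",(278,164),(285,345),(331,335))):
    W,H,ok=cloud(n+"0.npz"); print(n)
    def near(p,rad): 
        o=W[p[1],p[0]]; return ok&(np.hypot(W[...,0]-o[0],W[...,1]-o[1])<rad)
    z=W[...,2]; hue,sat=H[...,0],H[...,1]
    print("raw",W[fin[1],fin[0]],W[cop[1],cop[0]])
    m=near(fin,.08)
    f=m&(hue>100)&(hue<130)&(sat>120)&(z>.055); P=W[f]; print("fin",len(P),rect(P),P[:,2].max())
    t=P[P[:,2]>.085]; print("fintop",len(t),len(t) and rect(t))
    t=W[m&(z>.042)&(z<.054)]; print("blocktop",len(t),rect(t),np.median(t[:,2]))
    m=near(heat,.16)
    t=m&(z>.044)&(z<.0535)&(sat<60); k=cv2.morphologyEx(t.astype(np.uint8),cv2.MORPH_OPEN,np.ones((3,3))); _,l,s,_=cv2.connectedComponentsWithStats(k); i=1+s[1:,4].argmax(); t=W[l==i]; print("housing",len(t),rect(t),np.median(t[:,2]))
    m=near(heat,.09); hp=W[m&(z>.0535)&(z<.0585)&(H[...,2]<90)]; print("hot",len(hp),rect(hp),np.median(hp[:,2]))
    m=near(heat,.12); c=m&(hue<14)&(sat>110)&(z>.06); P=W[c]; print("copper",len(P),rect(P),P[:,2].max()); t=P[P[:,2]>.084]; print("coptop",len(t),rect(t))
    m=near(heat,.07)&(sat>60)&(hue>8)&(hue<30)&(z>.058)&(z<.072); k,l,s,ce=cv2.connectedComponentsWithStats(m.astype(np.uint8))
    for i in range(1,k):
        if s[i,4]>8: t=W[l==i]; print("peg?",s[i,4],ce[i].round(),t.mean(0).round(4),t[:,2].max().round(4))
E
```

```text
scene
raw [0.55191509 0.21125873 0.07324964] [ 0.65031834 -0.18399809  0.08573982]
fin 435 (array([551.7, 213.3]), array([51.1, 14.7]), 3.2) 0.09332522168940205
fintop 143 (array([551.9, 213.3]), array([49.4, 14.7]), 3.2)
blocktop 888 (array([551., 215.]), array([93. , 80.8]), 2.7) 0.04862135993432165
housing 6449 (array([ 562.5, -183.6]), array([221. , 150.2]), 5.7) 0.05029171198206683
hot 3040 (array([ 578.1, -186.5]), array([116.6, 157.7]), 89.3) 0.05638969490892676
copper 1083 (array([ 642.2, -168.4]), array([ 13.8, 114.9]), 5.2) 0.09093866343338353
coptop 566 (array([ 642.9, -175.7]), array([13.8, 99.5]), 5.2)
peg? 40 [210. 319.] [ 0.5742 -0.1838  0.064 ] 0.069
peg? 41 [231. 331.] [ 0.6136 -0.1798  0.0638] 0.069
side
raw [0.5530611  0.20738309 0.07270479] [ 0.64448672 -0.19006713  0.08632935]
fin 470 (array([551.9, 212.5]), array([47.5, 14.2]), 0.5) 0.09109031428916675
fintop 118 (array([552.6, 212.9]), array([45.8, 12.9]), 1.9)
blocktop 898 (array([550.5, 215.2]), array([89.2, 79.7]), 1.9) 0.04775959786893161
housing 10552 (array([ 561.9, -183.3]), array([220.2, 150.8]), 5.6) 0.04973888568076287
hot 5292 (array([ 590.2, -190. ]), array([110.7, 132.3]), 11.4) 0.05581052567645828
copper 826 (array([ 642.7, -176.4]), array([12.2, 98.4]), 5.7) 0.0902332884324788
coptop 659 (array([ 642.7, -176.2]), array([12.1, 97.8]), 5.7)
peg? 50 [304. 340.] [ 0.6118 -0.1804  0.0637] 0.0692
peg? 51 [272. 342.] [ 0.5723 -0.1843  0.0639] 0.0674
peg? 20 [330. 370.] [ 0.6429 -0.2241  0.0646] 0.0718
```

```bash
python3 -m creep '[{"grip":1,"tx":-2.5,"ty":-1.2,"tz":0,"spin":0},{"grip":1,"tx":-2.5,"ty":-1.2,"tz":0,"spin":0},{"grip":1,"tx":-2.5,"ty":-1.2,"tz":0,"spin":0},{"grip":1,"tx":-2.5,"ty":-1.2,"tz":0,"spin":0},{"grip":1,"tx":-2.5,"ty":-1.2,"tz":0,"spin":0},{"grip":1,"tx":-2.5,"ty":-1.2,"tz":0,"spin":0},{"grip":1,"tx":-2.5,"ty":-1.2,"tz":0,"spin":0},{"grip":1,"tx":-2.5,"ty":-1.2,"tz":0,"spin":0}]' 30
python3 -m creep '[{"grip":1,"tx":-2.5,"ty":-1.2,"tz":0,"spin":0},{"grip":1,"tx":-2.5,"ty":-1.2,"tz":0,"spin":0},{"grip":1,"tx":-2.5,"ty":-1.2,"tz":0,"spin":0},{"grip":1,"tx":-2.5,"ty":-1.2,"tz":0,"spin":0},{"grip":1,"tx":-2.5,"ty":-1.2,"tz":0,"spin":0},{"grip":1,"tx":-2.5,"ty":-1.2,"tz":0,"spin":0},{"grip":1,"tx":-2.5,"ty":-1.2,"tz":0,"spin":0},{"grip":1,"tx":0,"ty":0,"tz":0,"spin":0}]'
python3 -m creep '[{"grip":1,"tx":0,"ty":0,"tz":0,"spin":-6},{"grip":1,"tx":0,"ty":0,"tz":0,"spin":-6},{"grip":1,"tx":0,"ty":0,"tz":0,"spin":-6},{"grip":1,"tx":0,"ty":0,"tz":0,"spin":-6},{"grip":1,"tx":0,"ty":0,"tz":0,"spin":-4.7},{"grip":1,"tx":0,"ty":0,"tz":0,"spin":0},{"grip":1,"tx":0,"ty":0,"tz":0,"spin":0}]'
cat >> h.py <<'E'
def tool():
    from plant import r
    from scipy.spatial.transform import Rotation as R
    s=r.get_state(); return s,np.array(s['tool_pos'])*1000,R.from_quat(s['eef_rot']).as_matrix()
def togo(xyz,yaw):
    "print cm along tool axes and spin to reach world mm target; yaw = wanted angle of -tool x (deg)"
    s,p,M=tool(); a=np.degrees(np.arctan2(-M[1,0],-M[0,0])); d=M.T@(np.array(xyz)-p)/10
    print("t",s['clock'],"pos",p.round(1),"yaw",a.round(2),"tilt",M[:2,2].round(4),"togo cm",d.round(2),"spin",round(a-yaw,2),"F",np.round(s['contact_force'],1),"M",np.round(s['moment'],2),"open",round(s['opening'],3),"ff",round(s['finger_force'],1))
E
python3 -c "
from h import *;togo([552.1,213.1,56],2.5)"
```

```text
clock: 0.77
tool_pos: [0.4137, 0.3848, 0.2384]
eef_rot: [0.227, 0.974, -0.0, -0.0]
contact_force: [0.1, -0.4, 0.6]
opening: 1.0
finger_force: 0.0
clock: 1.43
tool_pos: [0.5371, 0.2262, 0.2381]
eef_rot: [0.232, 0.973, -0.002, 0.002]
contact_force: [0.2, -0.6, -0.3]
opening: 1.002
finger_force: 0.0
clock: 2.02
tool_pos: [0.5327, 0.2335, 0.2384]
eef_rot: [-0.02, 1.0, 0.0, -0.0]
contact_force: [-0.3, -0.3, -0.4]
opening: 0.999
finger_force: 0.0
t 2.0167 pos [532.7 233.5 238.4] yaw 2.34 tilt [-0.0008  0.0001] togo cm [-1.87 -2.12 18.24] spin -0.16 F [-0.3 -0.3 -0.4] M [0.03 0.05 0.01] open 0.999 ff 0.0
```

```bash
python3 -m creep '[{"grip":1,"tx":-0.95,"ty":-1.05,"tz":2,"spin":0},{"grip":1,"tx":-0.95,"ty":-1.05,"tz":2,"spin":0},{"grip":1,"tx":0,"ty":0,"tz":2,"spin":0},{"grip":1,"tx":0,"ty":0,"tz":2,"spin":0},{"grip":1,"tx":0,"ty":0,"tz":2,"spin":0},{"grip":1,"tx":0,"ty":0,"tz":1.2,"spin":0},{"grip":1,"tx":0,"ty":0,"tz":0,"spin":0},{"grip":1,"tx":0,"ty":0,"tz":0,"spin":0}]'
python3 - <<'E'
from h import *;togo([552.1,213.1,56],2.5)
from plant import optics
p,d=optics.snapshot("wrist"); cv2.imwrite("pics/w1.png",p[:,:,::-1]); np.savez("w1.npz",p=p,d=d,**{k:np.array(v) for k,v in optics.get_calibration("wrist").items()})
W,H,ok=cloud("w1.npz")
f=ok&(H[...,0]>100)&(H[...,0]<130)&(H[...,1]>120)&(W[...,2]>.055)&(np.hypot(W[...,0]-.552,W[...,1]-.213)<.05);print(f.sum(),rect(W[f]), W[f][:,2].max()); t=f&(W[...,2]>.086);print(rect(W[t]))
E
```

```text
clock: 2.68
tool_pos: [0.5527, 0.2135, 0.1266]
eef_rot: [-0.021, 1.0, -0.0, -0.0]
contact_force: [-0.2, 0.2, -0.7]
opening: 1.003
finger_force: 0.0
t 2.6833 pos [552.7 213.5 126.6] yaw 2.44 tilt [-0.0007 -0.0003] togo cm [ 0.06 -0.04  7.06] spin -0.06 F [-0.2  0.2 -0.7] M [ 0.06 -0.04  0.01] open 1.003 ff 0.0
3515 (array([552.3, 213.1]), array([50. , 99.1]), 3.4) 0.20727436442420777
(array([552.3, 213.1]), array([50. , 99.1]), 3.4)
```

View pics/w1.png

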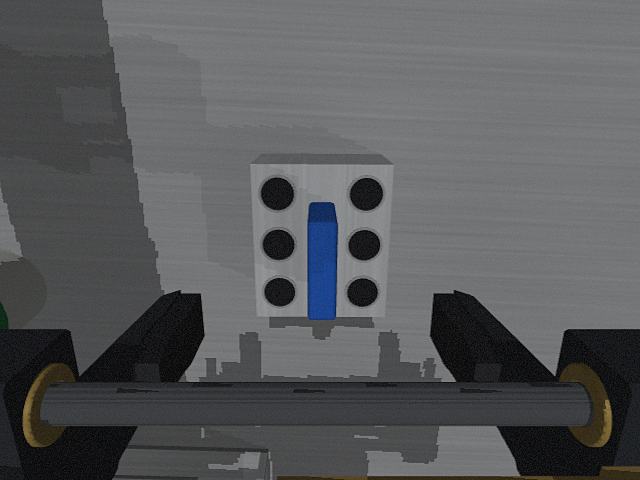

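The wrist view shows the fin at (322,260), centred between the fingers (inner edges near 204 and 431) and aligned with them. I'll descend and grip.

```bash
python3 -m creep '[{"grip":1,"tx":0,"ty":0,"tz":1.5,"spin":0},{"grip":1,"tx":0,"ty":0,"tz":1.5,"spin":0},{"grip":1,"tx":0,"ty":0,"tz":1.5,"spin":0},{"grip":1,"tx":0,"ty":0,"tz":1.5,"spin":0},{"grip":1,"tx":0,"ty":0,"tz":1,"spin":0},{"grip":1,"tx":0,"ty":0,"tz":0,"spin":0},{"grip":1,"tx":0,"ty":0,"tz":0,"spin":0}]'
python3 -m creep '[{"grip":-1,"tx":0,"ty":0,"tz":0,"spin":0},{"grip":-1,"tx":0,"ty":0,"tz":0,"spin":0},{"grip":-1,"tx":0,"ty":0,"tz":0,"spin":0},{"grip":-1,"tx":0,"ty":0,"tz":0,"spin":0},{"grip":-1,"tx":0,"ty":0,"tz":0,"spin":0},{"grip":-1,"tx":0,"ty":0,"tz":0,"spin":0},{"grip":-1,"tx":0,"ty":0,"tz":0,"spin":0},{"grip":-1,"tx":0,"ty":0,"tz":0,"spin":0}]' 50
python3 -m creep '[{"grip":-1,"tx":0,"ty":0,"tz":0,"spin":0},{"grip":-1,"tx":0,"ty":0,"tz":0,"spin":0},{"grip":-1,"tx":0,"ty":0,"tz":0,"spin":0},{"grip":-1,"tx":0,"ty":0,"tz":0,"spin":0}]'
python3 -c "
from h import *;togo([552.1,213.1,176],2.5)"
```

```text
clock: 3.32
tool_pos: [0.5533, 0.2136, 0.0573]
eef_rot: [-0.021, 1.0, 0.0, 0.0]
contact_force: [-0.5, 0.4, -0.2]
opening: 1.001
finger_force: 0.0
clock: 3.98
tool_pos: [0.553, 0.2133, 0.0567]
eef_rot: [-0.022, 1.0, 0.0, 0.0]
contact_force: [-0.1, -0.0, -0.0]
opening: 0.419
finger_force: 0.0
clock: 4.32
tool_pos: [0.5528, 0.2148, 0.0568]
eef_rot: [-0.022, 1.0, 0.001, 0.0]
contact_force: [-0.3, 0.8, -4.2]
opening: 0.155
finger_force: 50.0
t 4.3167 pos [552.8 214.8  56.8] yaw 2.53 tilt [0.0002 0.0022] togo cm [  0.07  -0.14 -11.92] spin 0.03 F [-0.3  0.8 -4.2] M [ 0.11 -0.05  0.02] open 0.155 ff 50.0
```

```bash
python3 -m creep '[{"grip":-1,"tx":0,"ty":0,"tz":-0.5,"spin":0},{"grip":-1,"tx":0,"ty":0,"tz":-1.5,"spin":0},{"grip":-1,"tx":0,"ty":0,"tz":-2,"spin":0},{"grip":-1,"tx":0,"ty":0,"tz":-2,"spin":0},{"grip":-1,"tx":0,"ty":0,"tz":-2,"spin":0},{"grip":-1,"tx":0,"ty":0,"tz":-2,"spin":0},{"grip":-1,"tx":0,"ty":0,"tz":-2,"spin":0},{"grip":-1,"tx":0,"ty":0,"tz":0,"spin":0}]'
python3 -m creep '[{"grip":-1,"tx":0,"ty":0,"tz":0,"spin":0},{"grip":-1,"tx":0,"ty":0,"tz":0,"spin":0},{"grip":-1,"tx":0,"ty":0,"tz":0,"spin":-1.5},{"grip":-1,"tx":0,"ty":0,"tz":0,"spin":-1.5},{"grip":-1,"tx":0,"ty":0,"tz":0,"spin":0},{"grip":-1,"tx":0,"ty":0,"tz":0,"spin":0}]'
python3 -c "
from h import *;togo([587,-181,176],5.5)"
```

```text
clock: 4.98
tool_pos: [0.5547, 0.2136, 0.18]
eef_rot: [-0.021, 1.0, 0.001, 0.003]
contact_force: [0.6, -0.5, -4.1]
opening: 0.155
finger_force: 50.0
clock: 5.48
tool_pos: [0.5526, 0.2132, 0.176]
eef_rot: [-0.048, 0.999, -0.0, -0.001]
contact_force: [0.2, 0.2, -3.7]
opening: 0.153
finger_force: 50.0
t 5.4833 pos [552.6 213.2 176. ] yaw 5.49 tilt [-0.0013 -0.0003] togo cm [  0.34 -39.57   0.  ] spin -0.01 F [ 0.2  0.2 -3.7] M [0.08 0.01 0.02] open 0.153 ff 50.0
```

```bash
python3 -m creep '[{"grip":-1,"tx":0,"ty":-1,"tz":0,"spin":0},{"grip":-1,"tx":0,"ty":-2,"tz":0,"spin":0},{"grip":-1,"tx":0,"ty":-2,"tz":0,"spin":0},{"grip":-1,"tx":0,"ty":-2,"tz":0,"spin":0},{"grip":-1,"tx":0,"ty":-2,"tz":0,"spin":0},{"grip":-1,"tx":0,"ty":-2,"tz":0,"spin":0},{"grip":-1,"tx":0,"ty":-2,"tz":0,"spin":0},{"grip":-1,"tx":0,"ty":-2,"tz":0,"spin":0}]'
python3 -m creep '[{"grip":-1,"tx":0,"ty":-2,"tz":0,"spin":0},{"grip":-1,"tx":0,"ty":-2,"tz":0,"spin":0},{"grip":-1,"tx":0,"ty":-2,"tz":0,"spin":0},{"grip":-1,"tx":0,"ty":-2,"tz":0,"spin":0},{"grip":-1,"tx":0,"ty":-2,"tz":0,"spin":0},{"grip":-1,"tx":0,"ty":-2,"tz":0,"spin":0},{"grip":-1,"tx":0,"ty":-2,"tz":0,"spin":0},{"grip":-1,"tx":0,"ty":-2,"tz":0,"spin":0}]'
python3 -m creep '[{"grip":-1,"tx":0,"ty":-2,"tz":0,"spin":0},{"grip":-1,"tx":0.3,"ty":-2,"tz":0,"spin":0},{"grip":-1,"tx":0,"ty":-2,"tz":0,"spin":0},{"grip":-1,"tx":0,"ty":-1,"tz":0,"spin":0},{"grip":-1,"tx":0,"ty":-1,"tz":0,"spin":0},{"grip":-1,"tx":0,"ty":0,"tz":0,"spin":0},{"grip":-1,"tx":0,"ty":0,"tz":0,"spin":0},{"grip":-1,"tx":0,"ty":0,"tz":0,"spin":0}]'
python3 - <<'E'
from h import *;togo([587,-181,176],5.5)
from plant import optics
for n in ("scene","side"):
    p,d=optics.snapshot(n); cv2.imwrite(f"pics/{n}1.png",p[100:460,100:500,::-1]); np.savez(f"{n}1.npz",p=p,d=d,**{k:np.array(v) for k,v in optics.get_calibration(n).items()})
    W,H,ok=cloud(n+"1.npz"); z=W[...,2]; m=ok&(np.hypot(W[...,0]-.587,W[...,1]+.181)<.07)
    t=W[m&(z>.105)&(z<.16)&(H[...,1]<60)&(H[...,2]>60)]; print(n,len(t),rect(t),t[:,2].min(),np.percentile(t[:,2],[2,50,98]))
E
```

```text
clock: 6.15
tool_pos: [0.5672, 0.0619, 0.1767]
eef_rot: [-0.047, 0.999, -0.0, -0.0]
contact_force: [-0.2, -0.5, -3.9]
opening: 0.152
finger_force: 50.0
clock: 6.82
tool_pos: [0.5821, -0.0974, 0.1766]
eef_rot: [-0.047, 0.999, -0.0, -0.0]
contact_force: [-0.6, 0.8, -3.5]
opening: 0.154
finger_force: 50.0
clock: 7.48
tool_pos: [0.5873, -0.1733, 0.1768]
eef_rot: [-0.049, 0.999, 0.001, 0.0]
contact_force: [0.5, 0.9, -3.5]
opening: 0.153
finger_force: 50.0
t 7.4833 pos [ 587.3 -173.3  176.8] yaw 5.59 tilt [0.0001 0.0016] togo cm [ 0.1  -0.76  0.07] spin 0.09 F [ 0.5  0.9 -3.5] M [0.07 0.01 0.05] open 0.153 ff 50.0
scene 1444 (array([ 606.1, -194.2]), array([117.8,  59.2]), 45.5) 0.1192197423467819 [0.12141477 0.14044103 0.15926481]
side 1978 (array([ 589.2, -211. ]), array([90.1,  4. ]), 6.0) 0.11874356025056104 [0.12071826 0.14047226 0.15913378]
```

View pics/side1.png

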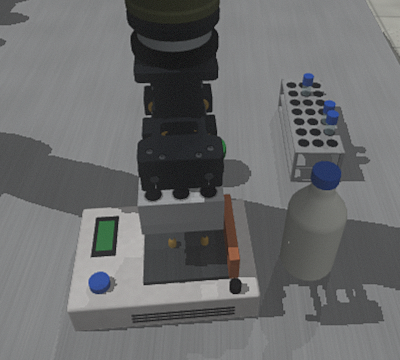

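The block hangs level with its bottom near z = 0.12, over the pegs at (172,243) and (205,240) in the crop. It sits about 8 mm too far +y, so I'll correct that and descend to just above the pegs.

```bash
python3 -m creep '[{"grip":-1,"tx":-0.08,"ty":-0.4,"tz":0,"spin":0},{"grip":-1,"tx":0,"ty":-0.4,"tz":0,"spin":0},{"grip":-1,"tx":0,"ty":0,"tz":1,"spin":0},{"grip":-1,"tx":0,"ty":0,"tz":1,"spin":0},{"grip":-1,"tx":0,"ty":0,"tz":1,"spin":0},{"grip":-1,"tx":0,"ty":0,"tz":1,"spin":0},{"grip":-1,"tx":0,"ty":0,"tz":0,"spin":0},{"grip":-1,"tx":0,"ty":0,"tz":0,"spin":0}]'
python3 - <<'E'
from h import *;togo([588.9,-181.1,133],5.6)
from plant import optics
for n in ("side","scene"):
    p,d=optics.snapshot(n); cv2.imwrite(f"pics/{n}2.png",p[:,:,::-1]); np.savez(f"{n}2.npz",p=p,d=d,**{k:np.array(v) for k,v in optics.get_calibration(n).items()})
    W,H,ok=cloud(n+"2.npz"); z=W[...,2]; m=ok&(np.hypot(W[...,0]-.587,W[...,1]+.181)<.08)&(H[...,1]<60)&(H[...,2]>60)
    a=np.radians(5.6); L=(W[...,:2]*1000-[592.1,-180.7])@np.array([[np.cos(a),-np.sin(a)],[np.sin(a),np.cos(a)]])
    # block front (-y) face in seat frame and its x extent
    f=m&(z>.082)&(z<.120)&(abs(L[...,1]+38)<6); q=L[f]; print(n,"-y face n",len(q),"y",np.median(q[:,1]) if len(q) else 0,"x",np.percentile(q[:,0],[0.5,99.5]) if len(q) else 0)
    if len(q): print(" slope deg",np.degrees(np.polyfit(q[:,0],q[:,1],1)[0]),"zmin",np.percentile(W[f][:,2],1))
E
```

```text
clock: 8.25
tool_pos: [0.588, -0.1828, 0.1355]
eef_rot: [-0.048, 0.999, 0.0, -0.001]
contact_force: [0.4, -0.4, -3.9]
opening: 0.153
finger_force: 50.0
t 8.25 pos [ 588.  -182.8  135.5] yaw 5.49 tilt [-0.0023  0.0007] togo cm [-0.11  0.16  0.25] spin -0.11 F [ 0.4 -0.4 -3.9] M [ 0.06 -0.04  0.02] open 0.153 ff 50.0
side -y face n 1628 y -39.439797044023464 x [-50.70936964  38.36229824]
 slope deg -0.23847209997014107 zmin 0.08238301923846865
scene -y face n 641 y -40.015012724205185 x [-48.0874012   39.92798177]
 slope deg 1.255046516304925 zmin 0.08223397760933046
```

```bash
python3 -m creep '[{"grip":-1,"tx":-0.05,"ty":0.16,"tz":0,"spin":0},{"grip":-1,"tx":0,"ty":0,"tz":0,"spin":0},{"grip":-1,"tx":0,"ty":0,"tz":0.3,"spin":0},{"grip":-1,"tx":0,"ty":0,"tz":0.3,"spin":0},{"grip":-1,"tx":0,"ty":0,"tz":0.3,"spin":0},{"grip":-1,"tx":0,"ty":0,"tz":0.3,"spin":0},{"grip":-1,"tx":0,"ty":0,"tz":0.3,"spin":0},{"grip":-1,"tx":0,"ty":0,"tz":0,"spin":0}]'
python3 -c "
from h import *;togo([588.9,-181.1,114],5.6)"
```

```text
clock: 9.02
tool_pos: [0.5885, -0.1814, 0.1208]
eef_rot: [-0.048, 0.999, 0.0, -0.001]
contact_force: [-0.6, 0.3, -5.5]
opening: 0.152
finger_force: 50.0
t 9.0167 pos [ 588.5 -181.4  120.8] yaw 5.47 tilt [-0.0014  0.0003] togo cm [-0.04  0.02  0.68] spin -0.13 F [-0.6  0.3 -5.5] M [ 0.07  0.02 -0.02] open 0.152 ff 50.0
```

```bash
python3 -m creep '[{"grip":-1,"tx":0,"ty":0,"tz":0.2,"spin":0},{"grip":-1,"tx":0,"ty":0,"tz":0.2,"spin":0},{"grip":-1,"tx":0,"ty":0,"tz":0.1,"spin":0},{"grip":-1,"tx":0,"ty":0,"tz":0.1,"spin":0},{"grip":-1,"tx":0,"ty":0,"tz":0,"spin":0},{"grip":-1,"tx":0,"ty":0,"tz":0,"spin":0},{"grip":-1,"tx":0,"ty":0,"tz":0,"spin":0}]'
python3 -c "
from h import *;togo([588.9,-181.1,113],5.6)"
```

```text
clock: 9.6
tool_pos: [0.5891, -0.1815, 0.1158]
eef_rot: [-0.048, 0.999, 0.0, 0.0]
contact_force: [-0.0, -0.3, -3.6]
opening: 0.153
finger_force: 50.0
t 9.6 pos [ 589.1 -181.5  115.8] yaw 5.47 tilt [0.0002 0.    ] togo cm [0.02 0.04 0.28] spin -0.13 F [-0.  -0.3 -3.6] M [ 0.05 -0.02  0.02] open 0.153 ff 50.0
```

```bash
for i in 1; do python3 -m creep '[{"grip":-1,"tx":0,"ty":0,"tz":0.1,"spin":0},{"grip":-1,"tx":0,"ty":0,"tz":0.1,"spin":0},{"grip":-1,"tx":0,"ty":0,"tz":0.05,"spin":0},{"grip":-1,"tx":0,"ty":0,"tz":0,"spin":0},{"grip":-1,"tx":0,"ty":0,"tz":0,"spin":0},{"grip":-1,"tx":0,"ty":0,"tz":0,"spin":0}]'; done
python3 -c "
from h import *;togo([588.9,-181.1,113],5.6)"
```

```text
clock: 10.1
tool_pos: [0.5891, -0.1814, 0.1132]
eef_rot: [-0.048, 0.999, 0.0, 0.0]
contact_force: [0.0, -0.4, -4.2]
opening: 0.152
finger_force: 50.0
t 10.1 pos [ 589.1 -181.4  113.2] yaw 5.47 tilt [0.     0.0001] togo cm [0.01 0.03 0.02] spin -0.13 F [ 0.  -0.4 -4.2] M [ 0.09 -0.01 -0.  ] open 0.152 ff 50.0
```

```bash
python3 -m creep '[{"grip":-1,"tx":0,"ty":0,"tz":0.05,"spin":0},{"grip":-1,"tx":0,"ty":0,"tz":0.05,"spin":0},{"grip":-1,"tx":0,"ty":0,"tz":0,"spin":0},{"grip":-1,"tx":0,"ty":0,"tz":0,"spin":0},{"grip":-1,"tx":0,"ty":0,"tz":0,"spin":0}]' 60
python3 -c "
from h import *;togo([588.9,-181.1,113],5.6)"
```

```text
clock: 10.52
tool_pos: [0.5892, -0.1813, 0.1126]
eef_rot: [-0.048, 0.999, 0.0, 0.0]
contact_force: [-1.7, 1.5, 2.5]
opening: 0.152
finger_force: 60.0
t 10.5167 pos [ 589.2 -181.3  112.6] yaw 5.48 tilt [0.0004 0.    ] togo cm [ 0.03  0.02 -0.04] spin -0.12 F [-1.7  1.5  2.5] M [ 0.08  0.35 -0.02] open 0.152 ff 60.0
```

```bash
python3 -m creep '[{"grip":-1,"tx":-0.1,"ty":0,"tz":0.01,"spin":0},{"grip":-1,"tx":-0.1,"ty":0,"tz":0.01,"spin":0},{"grip":-1,"tx":-0.1,"ty":0,"tz":0.01,"spin":0},{"grip":-1,"tx":0,"ty":0,"tz":0,"spin":0},{"grip":-1,"tx":0,"ty":0,"tz":0,"spin":0},{"grip":-1,"tx":0,"ty":0,"tz":0,"spin":0}]'
python3 -c "
from h import *;togo([593.4,-180.7,112.5],5.6)"
```

```text
clock: 11.02
tool_pos: [0.592, -0.1815, 0.1126]
eef_rot: [-0.048, 0.999, -0.0, -0.0]
contact_force: [-3.0, 0.4, 5.0]
opening: 0.158
finger_force: 60.0
t 11.0167 pos [ 592.  -181.5  112.6] yaw 5.45 tilt [-0.0001 -0.0007] togo cm [-0.15  0.07  0.01] spin -0.15 F [-3.   0.4  5. ] M [ 0.    0.64 -0.01] open 0.158 ff 60.0
```

```bash
python3 -m creep '[{"grip":-1,"tx":-0.05,"ty":0,"tz":0.01,"spin":0},{"grip":-1,"tx":-0.05,"ty":0,"tz":0.01,"spin":0},{"grip":-1,"tx":-0.05,"ty":0,"tz":0,"spin":0},{"grip":-1,"tx":0,"ty":0,"tz":0,"spin":0},{"grip":-1,"tx":0,"ty":0,"tz":0,"spin":0},{"grip":-1,"tx":0,"ty":0,"tz":0,"spin":0}]'
python3 -c "
from h import *;togo([593.4,-180.7,112.5],5.6)"
```

```text
clock: 11.52
tool_pos: [0.5932, -0.1816, 0.1126]
eef_rot: [-0.047, 0.999, -0.001, -0.0]
contact_force: [-4.6, 0.1, 7.9]
opening: 0.154
finger_force: 60.0
t 11.5167 pos [ 593.2 -181.6  112.6] yaw 5.44 tilt [-0.0004 -0.0011] togo cm [-0.03  0.08  0.01] spin -0.16 F [-4.6  0.1  7.9] M [-0.06  0.72 -0.01] open 0.154 ff 60.0
```

```bash
python3 -m creep '[{"grip":-1,"tx":-0.05,"ty":0,"tz":0,"spin":0},{"grip":-1,"tx":-0.05,"ty":0,"tz":0,"spin":0},{"grip":-1,"tx":0,"ty":0,"tz":0,"spin":0},{"grip":-1,"tx":0,"ty":0,"tz":0,"spin":0},{"grip":-1,"tx":0,"ty":0,"tz":0,"spin":0}]'
python3 -c "
from h import *;togo([593.4,-180.7,112.5],5.6)"
```

```text
clock: 11.93
tool_pos: [0.5935, -0.1816, 0.1126]
eef_rot: [-0.047, 0.999, -0.001, -0.001]
contact_force: [-5.9, -0.2, 9.6]
opening: 0.15
finger_force: 60.0
t 11.9333 pos [ 593.5 -181.6  112.6] yaw 5.44 tilt [-0.0019 -0.0013] togo cm [-0.    0.09  0.01] spin -0.16 F [-5.9 -0.2  9.6] M [-0.05  1.07 -0.02] open 0.15 ff 60.0
```

```bash
python3 -m creep '[{"grip":-1,"tx":-0.08,"ty":0,"tz":0,"spin":0},{"grip":-1,"tx":-0.08,"ty":0,"tz":0,"spin":0},{"grip":-1,"tx":-0.04,"ty":0,"tz":0,"spin":0},{"grip":-1,"tx":0,"ty":0,"tz":0,"spin":0},{"grip":-1,"tx":0,"ty":0,"tz":0,"spin":0},{"grip":-1,"tx":0,"ty":0,"tz":0,"spin":0}]'
python3 - <<'E'
from h import *;togo([593.4,-180.7,112.5],5.6)
from plant import optics
ims=[]
for n,(u,v) in (("side",(290,330)),("scene",(225,320))):
    p,d=optics.snapshot(n); ims.append(cv2.resize(p[v-70:v+70,u-90:u+90,::-1],None,fx=4,fy=4,interpolation=cv2.INTER_CUBIC)); np.savez(f"{n}3.npz",p=p,d=d,**{k:np.array(v) for k,v in optics.get_calibration(n).items()})
    W,H,ok=cloud(n+"3.npz"); z=W[...,2]; m=ok&(np.hypot(W[...,0]-.592,W[...,1]+.181)<.08)
    a=np.radians(5.6); L=(W[...,:2]*1000-[592.1,-180.7])@np.array([[np.cos(a),-np.sin(a)],[np.sin(a),np.cos(a)]])
    f=m&(z>.062)&(z<.098)&(abs(L[...,1]+38)<5)&(H[...,1]<60); q=L[f]; print(n,len(q),np.median(q[:,1]),np.percentile(q[:,0],[.5,99.5]),np.degrees(np.polyfit(q[:,0],q[:,1],1)[0]))
    t=m&(z>.098)&(z<.11)&(H[...,1]<60)&(H[...,2]>60); q=np.c_[L[t],W[t][:,2]*1000]; print(" top",len(q)); 
    if len(q)>50: c=np.linalg.lstsq(np.c_[q[:,:2],np.ones(len(q))],q[:,2],rcond=None)[0]; print(" topplane slopes deg",np.degrees(c[:2]),c[2])
cv2.imwrite("pics/s3.png",ims[0]);cv2.imwrite("pics/c3.png",ims[1])
E
```

```text
clock: 12.43
tool_pos: [0.5937, -0.1817, 0.1126]
eef_rot: [-0.048, 0.999, -0.001, -0.003]
contact_force: [-9.5, 1.0, 12.8]
opening: 0.152
finger_force: 60.0
t 12.4333 pos [ 593.7 -181.7  112.6] yaw 5.45 tilt [-0.0055 -0.002 ] togo cm [0.02 0.1  0.01] spin -0.15 F [-9.5  1.  12.8] M [0.03 1.79 0.07] open 0.152 ff 60.0
side 1439 -39.17130259512757 [-44.96025761  44.85042577] -0.09691493605037656
 top 767
 topplane slopes deg [-0.21890243  1.46625566] 103.72146142649264
scene 449 -39.56164289649019 [-36.25294244  44.93840204] 0.5309664673107914
 top 1268
 topplane slopes deg [-0.9311675   0.54480859] 104.38326182408674
```

View pics/s3.png

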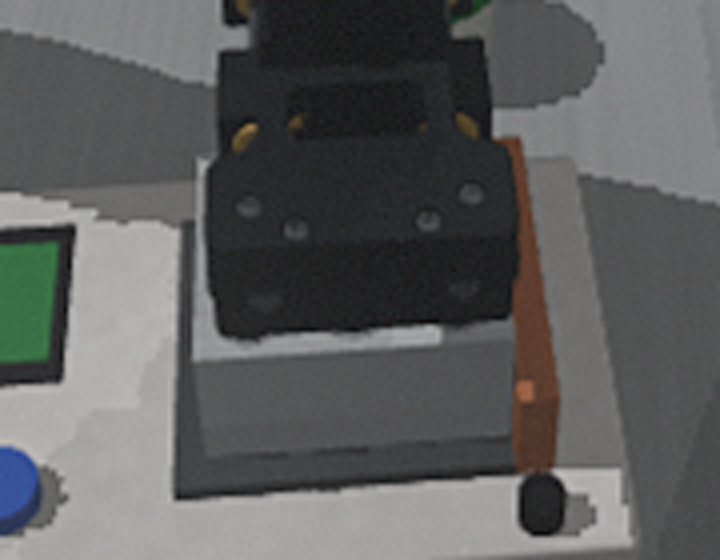

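The crop shows the block's right edge touching the copper plate along x≈513, with the block over the pegs on the dark plate. I'll compare its tilt with the earlier hanging image using the same method.

```bash
python3 - <<'E'
from h import *
a=np.radians(5.6)
for n in ("side","scene"):
  for k,zt,ox,oy in ((2,126.6,-4.9,-1.6),(3,104,0,-1)):
    W,H,ok=cloud(f"{n}{k}.npz"); L=(W[...,:2]*1000-[592.1+ox,-180.7+oy])@np.array([[np.cos(a),-np.sin(a)],[np.sin(a),np.cos(a)]]); z=W[...,2]*1000
    t=ok&(abs(z-zt)<6)&(abs(L[...,0])<42)&(abs(L[...,1])<35)&(H[...,1]<70)&(H[...,2]>70)
    q=np.c_[L[t],z[t]]
    for _ in range(3):
        A=np.c_[q[:,:2],np.ones(len(q))]; c=np.linalg.lstsq(A,q[:,2],rcond=None)[0]; e=q[:,2]-A@c; q=q[abs(e)<2.5*e.std()]
    # -y face: lower edge by column
    print(n,k,len(q),"slope x,y deg",np.degrees(c[:2]).round(2),"z0",c[2].round(2),"rms",e.std().round(2),"x rng",np.percentile(q[:,0],[5,95]).round())
    f=ok&(abs(L[...,1]+38)<6)&(z>zt-42)&(z<zt-6)&(abs(L[...,0])<42)&(H[...,1]<60)
    y,x=np.nonzero(f); 
    # normal of the -y face: image top edge line (first bright row above), via gradient in grey
    g=cv2.GaussianBlur(H[...,2],(3,3),0).astype(float); pts=[]
    for u in range(x.min()+2,x.max()-1):
        col=y[x==u]
        if len(col)<8: continue
        lo=col.max(); s=g[lo-8:lo+7,u]; gr=np.diff(s); w=np.clip(-gr,0,None)
        if w.max()>4: i=w.argmax(); ww=w[max(i-1,0):i+2]; pts.append((u,lo-8+.5+(np.arange(max(i-1,0),max(i-1,0)+len(ww))*ww).sum()/ww.sum()))
    pts=np.array(pts)
    if len(pts)>10:
        from numpy.polynomial import polynomial as P
        b=np.polyfit(*pts.T,1); r=pts[:,1]-np.polyval(b,pts[:,0]); pts=pts[abs(r)<1]; print("   bottom edge slope",np.polyfit(*pts.T,1),len(pts))
E
python3 -c "
from h import *;togo([593.4,-180.7,112.5],5.6)"
```

```text
side 2 244 slope x,y deg [-0.24  0.2 ] z0 126.65 rms 0.72 x rng [-39.  39.]
   bottom edge slope [-6.46385931e-02  3.78969598e+02] 73
side 3 172 slope x,y deg [-0.37  0.2 ] z0 103.85 rms 0.68 x rng [-41.  37.]
   bottom edge slope [-7.31649169e-02  3.92061306e+02] 71
scene 2 830 slope x,y deg [-0.13  0.29] z0 128.2 rms 0.87 x rng [-22.  41.]
   bottom edge slope [  0.58939118 218.57667335] 37
scene 3 798 slope x,y deg [-0.21  0.03] z0 104.52 rms 0.91 x rng [-21.  41.]
   bottom edge slope [  0.59401764 224.68147985] 32
t 12.5333 pos [ 593.7 -181.7  112.6] yaw 5.44 tilt [-0.0055 -0.002 ] togo cm [0.02 0.1  0.01] spin -0.16 F [-9.9  0.1 12.3] M [-0.07  1.84  0.05] open 0.15 ff 60.0
```

```bash
python3 -m creep '[{"grip":-1,"tx":-0.02,"ty":0,"tz":0.01,"spin":0},{"grip":-1,"tx":0,"ty":0,"tz":0.01,"spin":0},{"grip":-1,"tx":0,"ty":0,"tz":0,"spin":0},{"grip":-1,"tx":0,"ty":0,"tz":0,"spin":0},{"grip":-1,"tx":0,"ty":0,"tz":0,"spin":0}]' 35
python3 - <<'E'
from h import *
for i in range(3): togo([593.4,-180.7,112.5],5.6)
E
```

```text
clock: 12.95
tool_pos: [0.5937, -0.1818, 0.1126]
eef_rot: [-0.047, 0.999, -0.001, -0.003]
contact_force: [-11.3, 0.8, 14.9]
opening: 0.158
finger_force: 35.0
t 12.95 pos [ 593.7 -181.8  112.6] yaw 5.44 tilt [-0.0058 -0.0022] togo cm [0.02 0.11 0.01] spin -0.16 F [-11.3   0.8  14.9] M [0.   1.96 0.12] open 0.158 ff 35.0
t 12.95 pos [ 593.7 -181.8  112.6] yaw 5.44 tilt [-0.0058 -0.0022] togo cm [0.02 0.11 0.01] spin -0.16 F [-11.3   0.8  14.9] M [0.   1.96 0.12] open 0.158 ff 35.0
t 12.95 pos [ 593.7 -181.8  112.6] yaw 5.44 tilt [-0.0058 -0.0022] togo cm [0.02 0.11 0.01] spin -0.16 F [-11.3   0.8  14.9] M [0.   1.96 0.12] open 0.158 ff 35.0
```

```bash
python3 -m creep '[{"grip":-1,"tx":0,"ty":0,"tz":-0.02,"spin":0},{"grip":-1,"tx":0,"ty":0,"tz":0,"spin":0},{"grip":-1,"tx":0,"ty":0,"tz":0,"spin":0}]'
python3 - <<'E'
from h import *
from plant import optics
a=np.radians(5.6)
for n in ("side","scene"):
    S=[optics.snapshot(n) for _ in range(12)]; D=np.array([s[1] for s in S]); d=np.median(D,0); d[(D<=0).any(0)|(D.std(0)>.004)]=0
    np.savez(f"{n}4.npz",p=S[0][0],d=d,**{k:np.array(v) for k,v in optics.get_calibration(n).items()})
    W,H,ok=cloud(f"{n}4.npz"); L=(W[...,:2]*1000-[592.1,-181.5])@np.array([[np.cos(a),-np.sin(a)],[np.sin(a),np.cos(a)]]); z=W[...,2]*1000
    x,y=L[...,0],L[...,1]
    for nm,t in (("block",(abs(z-104)<4)&(abs(x)<42)&(abs(y)<35)&(H[...,1]<70)&(H[...,2]>70)),("housing",(abs(z-50)<4)&(abs(x+30)<107)&(abs(y)<72)&((abs(x+5)>57)|(abs(y)>54)))):
        q=np.c_[x[ok&t],y[ok&t],z[ok&t]]
        for _ in range(4):
            A=np.c_[q[:,:2],np.ones(len(q))]; c=np.linalg.lstsq(A,q[:,2],rcond=None)[0]; e=q[:,2]-A@c; q=q[abs(e)<2.5*e.std()]
        print(n,nm,len(q),np.degrees(c[:2]).round(3),"z",c[2].round(2),"rms",e.std().round(2))
togo([593.4,-180.7,112.5],5.6)
E
```

```text
clock: 13.2
tool_pos: [0.5937, -0.1817, 0.1126]
eef_rot: [-0.047, 0.999, -0.001, -0.003]
contact_force: [-10.1, 0.7, 13.9]
opening: 0.156
finger_force: 35.0
side block 160 [-0.165 -0.35 ] z 103.73 rms 0.27
side housing 7326 [-0.032  0.061] z 49.83 rms 0.35
scene block 763 [-0.244  0.048] z 104.58 rms 0.35
scene housing 2837 [-0.009  0.072] z 50.4 rms 0.37
t 14.4 pos [ 593.7 -181.8  112.6] yaw 5.44 tilt [-0.0059 -0.0021] togo cm [0.02 0.11 0.01] spin -0.16 F [-10.6  -0.5  13.6] M [-0.07  1.91  0.07] open 0.156 ff 35.0
```

The block top measures about 0.15–0.25° nose-down, probably following the 0.34° lean of the gripper. I'll ease the grip so that the plates can square the block up inside the pads.

```bash
cat >> h.py <<'E'
def slope(k):
    from plant import optics
    a=np.radians(5.6)
    for n in ("side","scene"):
        S=[optics.snapshot(n) for _ in range(12)]; D=np.array([s[1] for s in S]); d=np.median(D,0); d[(D<=0).any(0)|(D.std(0)>.004)]=0
        np.savez(f"{n}{k}.npz",p=S[0][0],d=d,**{k:np.array(v) for k,v in optics.get_calibration(n).items()})
        W,H,ok=cloud(f"{n}{k}.npz"); L=(W[...,:2]*1000-[592.1,-181.5])@np.array([[np.cos(a),-np.sin(a)],[np.sin(a),np.cos(a)]]); z=W[...,2]*1000
        x,y=L[...,0],L[...,1]; t=ok&(abs(z-104)<4)&(abs(x)<42)&(abs(y)<35)&(H[...,1]<70)&(H[...,2]>70); q=np.c_[x[t],y[t],z[t]]
        for _ in range(4):
            A=np.c_[q[:,:2],np.ones(len(q))]; c=np.linalg.lstsq(A,q[:,2],rcond=None)[0]; e=q[:,2]-A@c; q=q[abs(e)<2.5*e.std()]
        print(n,len(q),np.degrees(c[:2]).round(3),"z",c[2].round(2))
E
python3 -m creep '[{"grip":-1,"tx":0,"ty":0,"tz":0,"spin":0},{"grip":-1,"tx":0,"ty":0,"tz":0,"spin":0},{"grip":-1,"tx":0,"ty":0,"tz":0,"spin":0}]' 22
python3 -c "
from h import *;togo([593.4,-180.7,112.5],5.6);slope(5);togo([593.4,-180.7,112.5],5.6)"
```

```text
clock: 14.65
tool_pos: [0.5937, -0.1818, 0.1126]
eef_rot: [-0.047, 0.999, -0.001, -0.003]
contact_force: [-9.9, 0.5, 13.1]
opening: 0.159
finger_force: 22.0
t 14.65 pos [ 593.7 -181.8  112.6] yaw 5.44 tilt [-0.0059 -0.0021] togo cm [0.02 0.11 0.01] spin -0.16 F [-9.9  0.5 13.1] M [-0.    1.84  0.11] open 0.159 ff 22.0
side 159 [-0.143 -0.523] z 103.6
scene 743 [-0.144  0.026] z 104.54
t 15.85 pos [ 593.7 -181.8  112.6] yaw 5.44 tilt [-0.0059 -0.0021] togo cm [0.02 0.11 0.01] spin -0.16 F [-10.1   0.5  13.8] M [0.01 1.94 0.11] open 0.153 ff 22.0
```

```bash
python3 -m creep '[{"grip":-1,"tx":-0.04,"ty":0,"tz":-0.02,"spin":0},{"grip":-1,"tx":0,"ty":0,"tz":0,"spin":0},{"grip":-1,"tx":0,"ty":0,"tz":0,"spin":0},{"grip":-1,"tx":0,"ty":0,"tz":0,"spin":0},{"grip":-1,"tx":0,"ty":0,"tz":0,"spin":0},{"grip":-1,"tx":0,"ty":0,"tz":0,"spin":0}]' 35
python3 -c "
from h import *;togo([593.4,-180.7,112.5],5.6)
from plant import r"
python3 -m creep '[{"grip":-1,"tx":0,"ty":0,"tz":0,"spin":0},{"grip":-1,"tx":0,"ty":0,"tz":0,"spin":0},{"grip":-1,"tx":0,"ty":0,"tz":0,"spin":0},{"grip":-1,"tx":0,"ty":0,"tz":0,"spin":0},{"grip":-1,"tx":0,"ty":0,"tz":0,"spin":0},{"grip":-1,"tx":0,"ty":0,"tz":0,"spin":0}]'
```

```text
clock: 16.35
tool_pos: [0.5938, -0.1818, 0.1126]
eef_rot: [-0.048, 0.999, -0.001, -0.003]
contact_force: [-10.3, 0.4, 12.5]
opening: 0.155
finger_force: 35.0
t 16.35 pos [ 593.8 -181.8  112.6] yaw 5.45 tilt [-0.0066 -0.0021] togo cm [0.03 0.11 0.01] spin -0.15 F [-10.3   0.4  12.5] M [0.01 1.98 0.13] open 0.155 ff 35.0
clock: 16.85
tool_pos: [0.5938, -0.1818, 0.1126]
eef_rot: [-0.048, 0.999, -0.001, -0.003]
contact_force: [-10.3, -0.8, 12.9]
opening: 0.154
finger_force: 35.0
```

The push is steady at about 10 N forward and 12.5 N down, so I'm handing the job in.

```bash
python3 -c "
from plant import workorder; print(workorder.finish_job())"
```

```text
the job is handed in; nothing more can be done
None
```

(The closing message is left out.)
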